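Pry open the nest box and stack its nesting discs

ROBOT

A 7-joint arm with a two-finger parallel gripper is mounted at the origin on the work surface. World frame = base frame: x ahead of the robot, y to its left, z up, the work surface at z = 0. Lengths are in mm, angles in rad, forces in N, time in s.
With the tool pointing down it reaches from about 400 to 750 mm from the base axis. Payload 19.5 kg.
Tool frame: the origin (TCP) lies at the very end of the fingers, on their centre line; the grasp point (between the pads) lies 19 mm behind it; z points along the fingers, y is the line along which they close (so a half turn about z gives the same grasp; the last joint's range is limited). The gripper opens to 85 mm and grips with 20 to 120 N. Pads are 22 mm wide; open, the fingers measure 114 mm over their backs; the gripper's body (76 mm by 85 mm) begins 54 mm behind the grasp point. The pads swing forward as they close: fully open they stand 13 mm farther back than shut.
Start: joints at [-1.271, 0.707, -0.028, 1.485, 0.022, 0.951, -0.075], TCP at [192.717, 541.715, 231.268] pointing down, gripper open.
Joint ranges: [-2.71, 2.71], [-0.32, 2.16], [-1.57, 1.52], [0, 2.45], [-1.46, 4.6], [0, 2.02], [-2.83, 2.83]. Speed limits (rad/s): [1.89, 1.89, 2.57, 2.57, 3.01, 3.01, 3.01].

INTERFACE

Orientations are given as a unit quaternion [w, x, y, z].
In Python, from workcell import r gives the robot as it stands.
- The arm moves only by the tool servo_tool, never from a script. Its argument "deltas" is a list of rows, each a list of 5 numbers: the opening, from -1 (shut) to 1 (fully open), then the shift along the tool's x, y, z scaled (see below), then the turn about the tool's z scaled (see below). A call has 1 to 10 rows; each row is the pose to reach, as a shift and turn from the pose commanded when the call began, along the tool's axes at that moment, turning the shorter way round; what a row does not reach only later rows make up. The controller multiplies each number of a shift by 150 mm and each number of a turn by 360 degrees. A row lasts 1/12 s, in which the tool goes at most 41.7 mm and 7.16 degrees, less where a joint would pass 70% of its speed; a pose out of reach is approached as far as the arm can. A call with a number of a shift or a turn outside -1 to 1 is refused whole. A call with a gripper value outside its range is refused whole. The fingers move at their own pace and stop on an object; "grip_force" is the grip in N (left out, the last holds). Time passes only in rows, so rows that repeat a pose let the fingers close. It gives the time, the measured TCP pose, the force, the opening and the grip force at its end, in the units of the state.
- r.observe(): the state, without advancing time (a new reading comes with each control period).
- r.grab_frame(name): name is "scene" or "top"; returns the picture (420x560x3 uint8, blue, green, red); there is no depth.
- r.calibration(name): a dict with "fovy" (degrees; the focal length in pixels is half the picture's height over the tangent of half this angle, whatever the lens; pixels are square), "cx", "cy" (the principal point, pixels), "R" (3x3) and "t" (3): a world point X has camera coordinates R X + t. Camera axes: x right, y down, z forward; pixel columns grow to the right and rows downward; lengths in mm; the calibration is good to about 2 mm. A picture is of the moment at which its call begins. calibration takes no time and is no camera call.
- r.sign_off(): hands the job in; it is judged then, once.
The state is a dict: "time": time; "joint_pos": joint angles; "joint_velocities": joint speeds; "joint_torque": joint torques, N m; "position": TCP position; "tool_rot": TCP orientation; "contact_force": force on the tool from outside, world axes, zero at the start; "torque": the same for the moment, N m; "gripper_width": finger opening in mm; "grasp_force": force on a finger pad.
Only numpy, scipy, OpenCV 4.12 (cv2) and the standard library are available. Lean on these libraries where they do the work, as an engineer would, in place of code of your own. Each camera call takes 0.05 s, during which the arm holds its last target. There are 200 camera calls.

TASK

The lid of the plywood insect nest box sits tight and has no handle: slip the scraper's blade into the notch in the front wall, lever the lid up with the blade (keep the fingers off box and lid until it is well up), swing it fully open, past upright, and lay the scraper down flat on the bench. Then lower the two drilled wooden discs over the post inside the box, the wide one first and the narrow one on top of it, each fully home; do not drop them. Leave the bottle, hexagonal block, tape roll and hammer where they are.

Things in the scene. Friction and masses are not known exactly. Their poses are not given: they have to be found in the camera images.
- nestbox: Plywood box fixed to the bench, 160 mm deep (x) by 170 wide (y), 80 high without lid. Origin: centre of its underside; x points from the front wall (with the notch) to the hinged back wall, z up. Walls 8, floor 6 mm thick. An upright wooden post, 20 mm diameter, stands in the centre; its top is 68 mm above the bench and tapers from 20 to 10 mm over the last 12 mm.
- lid: Flat plywood lid, 160 x 170 x 10 mm, flush with the box's outside, on its walls. Origin: on the hinge axis along the top of the back wall, in the plane of the lid's underside, 80 mm above the bench; the lid extends 160 mm along its own -x. Opens by turning positively about its y, from 0 (shut) to 1.85 rad (= tilt of its z). 0.18 kg; the stiff hinge (0.22 N m) stays where left.
- lid_edge (a point): Middle of the lid's front lower edge (the edge away from the hinge), on the lid; moves with it. The opposed back edge shows two steel hinge barrels.
- notch (a point): Centre of the notch's mouth, on the outside of the front wall: the notch is a slot 90 mm wide and 10 mm high right through the 8 mm wall, directly under the shut lid (70 to 80 mm above the bench). Axes as the box: the blade goes in along +x.
- post_foot (a point): Foot of the post, on its axis, at the level of the box's inner floor (6 mm above the bench).
- scraper: Scraper lying on the bench: wooden handle 110 mm long, 24 wide, 28 high; stiff flat steel blade 90 mm long, 36 wide, 3 thick, at mid-height of the handle; 200 mm overall, 0.14 kg. Origin: under the middle of the handle, on its underside; x points along the handle to the blade, z up. Centre of mass about 28 mm from the origin towards the blade.
- handle_mid (a point): Centre of the scraper's handle (14 mm above its origin).
- blade_tip (a point): Middle of the blade's front edge, at mid-thickness: 145 mm ahead of handle_mid along the scraper's x.
- wide_disc: The wide nesting disc: light wood, 64 mm outside diameter, 26 mm centre hole, 22 mm high, ring of small dark drill marks on top. Lies flat on the bench. Origin: centre of its underside. Goes on the post first, down to the box floor. About 60 g.
- narrow_disc: The narrow nesting disc: as the wide one but 48 mm outside diameter, 26 mm hole, 22 mm high. Origin: centre of its underside. Goes on top of the wide disc. About 40 g.
- tape_roll: Bystander: roll of paper masking tape lying flat, 88 mm outside diameter, 65 mm hole, 24 mm high. Origin: centre of its underside.
- bottle: Bystander: pale plastic bottle with a blue cap, 60 mm diameter, 170 mm high, standing. Origin: centre of its underside.
- hex_block: Bystander: hexagonal light-wood block with drilled top, about 69 mm across its corners, 110 mm high, standing. Origin: centre of its underside.
- hammer: Bystander: hammer, 260 mm long, lying along its x with the head to +x. Origin: under its middle.
There are look-alikes about, which are no part of the job. Leave any red or turquoise look-alike of the narrow_disc alone.

How it is judged (in metres and radians):
On the way, in this order (a step that is already met when the one before it is completed fails the run):
1. the scraper levers the lid up: the lid stands open by more than 0.2 rad with the scraper bearing on it (angle between lid's own z axis and vertical above 0.2 rad and contact force between scraper and lid above 0.3 N), for 0.1 s.
2. the lid is swung past upright (over 1.6 rad) (angle between lid's own z axis and vertical above 1.6 rad), for 0.2 s.
3. with the scraper laid down on the bench, the wide disc is down on the box floor, on the post (horizontal distance between wide_disc and post_foot below 0.007 m and ((angle between wide_disc's own z axis and vertical below 0.1 rad and z of wide_disc in the frame of nestbox between 0.002 and 0.01 m) or (angle between wide_disc's own z axis and vertical above 3.04 rad and z of wide_disc in the frame of nestbox between 0.024 and 0.032 m)) and height (world z) of handle_mid below 0.025 m and height (world z) of blade_tip below 0.035 m and horizontal distance between handle_mid and nestbox above 0.09 m), for 0.2 s.
4. the narrow disc is on the post, down on the wide disc (horizontal distance between narrow_disc and post_foot below 0.007 m and ((angle between narrow_disc's own z axis and vertical below 0.1 rad and z of narrow_disc in the frame of nestbox between 0.024 and 0.032 m) or (angle between narrow_disc's own z axis and vertical above 3.04 rad and z of narrow_disc in the frame of nestbox between 0.046 and 0.054 m))), for 0.2 s.
At the end, for the whole second after the job is handed in: Lid past upright (over 1.6 rad); wide disc flat on the box floor round the post, narrow disc flat on it (height within 4 mm, 7 mm of the axis); scraper flat on the bench outside the box (handle centre under 25 mm, tip under 35 mm high, over 90 mm from the box centre); all at rest (all of step 3 and all of step 4 and angle between lid's own z axis and vertical above 1.6 rad and linear speed of each of scraper, wide_disc, narrow_disc below 0.03 m/s); the robot touches nothing.
It fails at once if the bottle, hexagonal block, tape roll or hammer is moved by more than 30 mm (distance of any of bottle, hex_block, tape_roll, hammer from where it was at the start of the episode above 0.03 m).
It fails at once if the gripper touches the box or its lid (over 2 N) before the lid is up by about 30 degrees (angle between lid's own z axis and vertical below 0.5 rad and contact force between the fingers and nestbox above 2 N).
It fails at once if a disc is dropped down the post (faster than 0.55 m/s on it) ((horizontal distance between wide_disc and post_foot below 0.01 m and z of wide_disc in the frame of nestbox below 0.06 m and linear speed of wide_disc above 0.55 m/s) or (horizontal distance between narrow_disc and post_foot below 0.01 m and z of narrow_disc in the frame of nestbox below 0.06 m and linear speed of narrow_disc above 0.55 m/s)).
It also fails if it takes over 72 s, if anything falls off the work surface, if the arm or the gripper's body presses on something with over 40 N, if the wrist force passes 120 N, or if a joint passes its speed limit or range.

## Working session

There is one attempt and no reset: what is moved stays moved. The work goes in short steps, Python scripts to look and compute and a tool call to move; the robot and the scene stay as the last step left them, time stands still between calls to the robot, and variables do not carry over. Pictures are saved under pics/ and viewed, at most 13 in all, crops included, and the job is handed in when it is done.

Besides the shell and the picture viewer there is one more tool, called by a JSON object that holds its "op" and its "data". servo_tool: Moves the arm, as the interface text tells. Shifts and turns lie within -1 to 1; 1 stands for 150 mm of shift or 360 degrees of turn. Its arguments: {"type":"object","properties":{"deltas":{"type":"array","items":{"type":"array","items":{"type":"number","minimum":-1,"maximum":1}}},"grip_force":{"type":"number"}},"required":["deltas"]}

```bash
ls; mkdir -p pics; python3 - <<'E'
from workcell import r
import cv2,json
o=r.observe()
for k,v in o.items(): print(k,v)
for n in("scene","top"):
    c=r.calibration(n); print(n,c)
    cv2.imwrite(f"pics/{n}0.png",r.grab_frame(n))
E
```

```text
pics
time 0.0
joint_pos [-1.27071555  0.70712186 -0.02761549  1.48497581  0.02198112  0.95091651
 -0.07554866]
joint_velocities [-0.00103659 -0.00103607 -0.00094306 -0.00044853  0.00039608 -0.00182901
 -0.00187916]
joint_torque [-7.23343073e-04 -8.83230042e+01  1.23467870e+00 -2.36156881e+01
  1.69416930e-02  6.83438338e-03  5.18127297e-05]
position [192.62953077 541.49580444 230.82210656]
tool_rot [-8.42597369e-05  1.70089908e-01  9.85428389e-01 -5.53517573e-04]
contact_force [ 0.54635233  0.10586958 -0.55913375]
torque [ 0.03453701 -0.03395713 -0.00308189]
grasp_force 0.0
gripper_width 85.3087094962164
scene {'fovy': 55.623288344370216, 'cx': 275.15179313286126, 'cy': 208.72508090325968, 'R': array([[ 4.31641226e-01,  9.02045204e-01,  5.50261985e-04],
       [ 6.35805493e-01, -3.03808974e-01, -7.09543150e-01],
       [-6.39872821e-01,  3.06617935e-01, -7.04661774e-01]]), 't': array([-165.6075395 , -363.44072167, 1369.68332801])}
top {'fovy': 57.70619193043187, 'cx': 272.38997647649694, 'cy': 201.23528393642334, 'R': array([[ 0.00120044, -0.99972333, -0.02349076],
       [-0.99287048,  0.00160836, -0.11918733],
       [ 0.11919214,  0.02346636, -0.99259386]]), 't': array([-89.57656511, 572.35019958, 796.23608363])}
```

View pics/scene0.png

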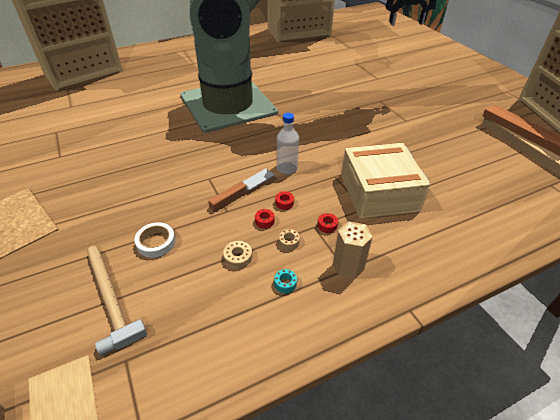

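View pics/top0.png

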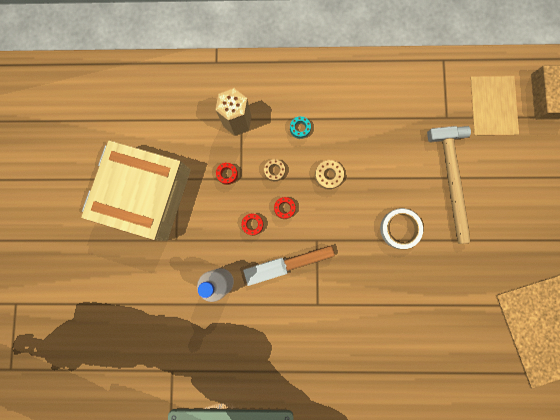

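The scene view shows the box (384,180), scraper (245,188), wide disc (237,254), narrow disc (288,239), and look-alikes in red (264,218), (285,200), (328,222) and turquoise (285,281). The top view shows the box (133,190), scraper (290,265), wide disc (330,174) and narrow disc (275,169). Candidates for the narrow disc in the top view are plain wood (275,169), red (227,173), (252,224), (285,208), turquoise (300,127) and the larger wooden wide disc (330,174). I choose (275,169) by colour and size. Next is a close crop that also looks for the notch.

```bash
cat > h.py <<'E'
import numpy as np,cv2
from workcell import r
def K(n):
    c=r.calibration(n); f=210/np.tan(np.radians(c["fovy"])/2); return f,c["cx"],c["cy"],np.array(c["R"]),np.array(c["t"])
def ray(n,p):
    f,cx,cy,R,t=K(n); d=R.T@np.array([(p[0]-cx)/f,(p[1]-cy)/f,1]); return -R.T@t,d/np.linalg.norm(d)
def onz(n,p,z):
    C,d=ray(n,p); return C+d*(z-C[2])/d[2]
def proj(n,X):
    f,cx,cy,R,t=K(n); q=R@np.array(X,float)+t; return np.array([f*q[0]/q[2]+cx,f*q[1]/q[2]+cy])
def two(p,q,n="top",m="scene"):
    C,d=ray(n,p);D,e=ray(m,q); A=np.array([d,-e]).T; s=np.linalg.lstsq(A,D-C,rcond=None)[0]
    a,b=C+d*s[0],D+e*s[1]; return (a+b)/2,np.linalg.norm(a-b)
E
python3 - <<'E'
import cv2,numpy as np
t=cv2.imread("pics/top0.png");s=cv2.imread("pics/scene0.png")
a=cv2.resize(t[130:250,70:200],(400,370),interpolation=3)
b=cv2.resize(s[135:225,330:440],(400,328),interpolation=3)
c=cv2.resize(t[100:300,190:350],(236,295),interpolation=3)
im=np.zeros((600,800,3),np.uint8); im[:370,:400]=a; im[:328,400:]=b
im[372:,:360]=cv2.resize(t[150:245,215:365],(360,228),interpolation=3)
im[372:,370:]=cv2.resize(s[150:221,190:325],(430,228),interpolation=3)
cv2.imwrite("pics/crop1.png",im)
E
```

```text
(no output)
```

View pics/crop1.png

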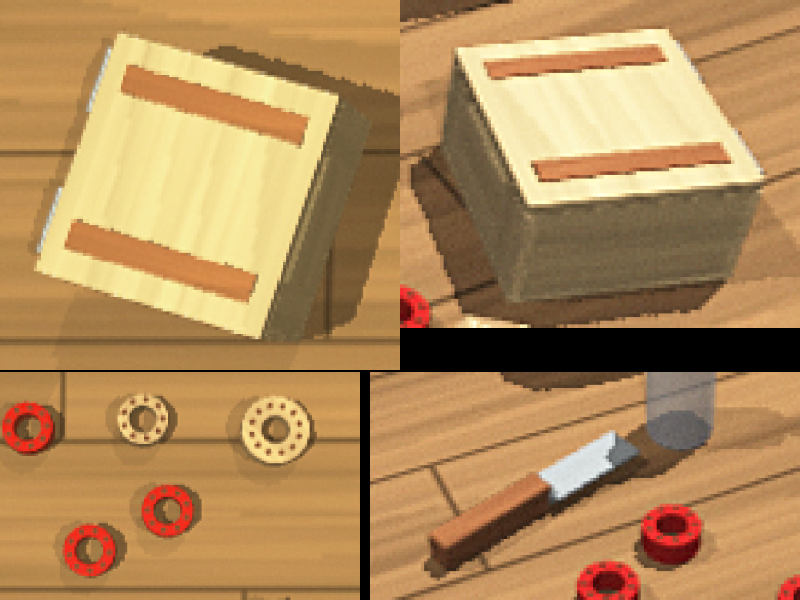

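The crop shows bright hinge barrels on the left edge of the lid in the top view, so the notch wall is the right edge, facing the discs. The wooden narrow disc at top (275,169) is clearly distinct from the red ones. The scraper's blade tip lies close to the bottle. Next I measure.

```bash
python3 - <<'E'
from h import *
t=cv2.imread("pics/top0.png");s=cv2.imread("pics/scene0.png")
T=cv2.cvtColor(t,40);S=cv2.cvtColor(s,40)
for n,im,ps in(("top",T,[(140,190),(330,164),(275,160),(400,150),(310,258),(265,272),(340,230)]),("scene",S,[(385,165),(237,246),(288,233),(230,195),(260,180),(200,220),(385,205)])):
    print(n,[(p,im[p[1],p[0]].tolist()) for p in ps])
def blobs(n,H,lo,hi,amin):
    m=cv2.inRange(H,lo,hi); m=cv2.morphologyEx(m,cv2.MORPH_CLOSE,np.ones((3,3)))
    for c in cv2.findContours(m,cv2.RETR_EXTERNAL,2)[0]:
        a=cv2.contourArea(c)
        if a>amin:
            (x,y),wh,an=cv2.minAreaRect(c); print(n,"rect %.1f %.1f"%(x,y),np.round(wh,1),round(an,1),a)
blobs("top",T,(15,60,185),(30,140,255),120)
blobs("scene",S,(15,60,175),(30,140,255),120)
print("brown");blobs("top",T,(3,140,50),(13,255,200),150);blobs("scene",S,(3,140,50),(11,255,200),150)
print("grey");blobs("top",T,(80,0,100),(130,60,255),150);blobs("scene",S,(80,0,100),(130,60,255),100)
E
```

```text
top [((140, 190), [24, 99, 244]), ((330, 164), [21, 117, 239]), ((275, 160), [15, 143, 176]), ((400, 150), [17, 146, 191]), ((310, 258), [14, 165, 192]), ((265, 272), [60, 7, 220]), ((340, 230), [17, 144, 193])]
scene [((385, 165), [24, 68, 249]), ((237, 246), [18, 97, 245]), ((288, 233), [17, 111, 115]), ((230, 195), [11, 164, 95]), ((260, 180), [90, 8, 230]), ((200, 220), [15, 144, 108]), ((385, 205), [21, 106, 115])]
top rect 329.5 173.5 [27. 27.] 90.0 590.0
top rect 273.8 169.3 [19.8 20.5] 45.0 317.5
top rect 129.8 189.1 [76.8 85.1] 18.4 6143.0
top rect 457.5 190.6 [105.5  11. ] 81.9 869.5
top rect 230.7 103.3 [32.4 30.9] 47.3 686.5
top rect 493.3 105.1 [60.8 46.3] 86.4 2502.0
top rect 255.0 52.5 [ 7. 74.] 90.0 148.0
scene rect 265.0 121.0 [10. 36.] 90.0 148.0
scene rect 19.7 73.9 [13.5 44.5] 74.4 433.5
scene rect 267.3 217.1 [386.7 587.5] 80.1 151716.0
brown
top rect 308.2 257.8 [10.8 48.1] 72.1 186.5
top rect 252.1 223.6 [22.2 21.1] 69.4 283.5
top rect 284.5 207.5 [21. 21.] 90.0 303.5
top rect 226.5 173.0 [22. 21.] 90.0 300.5
scene rect 227.4 196.4 [12.4 41.8] 59.7 261.0
scene rect 524.2 127.7 [86.8 16.9] 27.2 839.5
grey
scene rect 119.2 335.5 [13.1 52.2] 60.6 526.5
scene rect 258.4 178.1 [10.  29.5] 60.3 237.0
```

```bash
python3 - <<'E'
from h import *
t=cv2.imread("pics/top0.png");s=cv2.imread("pics/scene0.png")
T=cv2.cvtColor(t,40);S=cv2.cvtColor(s,40)
def roi(im,x0,y0,x1,y1,lo,hi):
    m=np.zeros(im.shape[:2],np.uint8); m[y0:y1,x0:x1]=cv2.inRange(im[y0:y1,x0:x1],lo,hi)
    m=cv2.morphologyEx(m,cv2.MORPH_CLOSE,np.ones((3,3)))
    c=max(cv2.findContours(m,0,1)[0],key=cv2.contourArea); return cv2.convexHull(c)[:,0].astype(np.float32),cv2.contourArea(c)
for n,b,bs in(("wide",(305,150,355,200),(215,232,260,272)),("narrow",(258,152,292,188),(273,225,305,252))):
    h,a=roi(T,*b,(14,60,190),(32,132,255)); g,a2=roi(S,*bs,(13,40,195),(32,135,255))
    e=cv2.fitEllipse(h);f=cv2.fitEllipse(g); X,err=two(e[0],f[0])
    P=onz("top",e[0],22); print(n,np.round(e,1) if 0 else e,f,"\n two",X.round(1),err.round(1),"onz",P.round(1),"scene onz",onz("scene",f[0],22).round(1), "px/mm",850)
# lid corners
def quad(h):
    for k in np.linspace(1,12,60):
        q=cv2.approxPolyDP(h.reshape(-1,1,2),k,True)
        if len(q)==4: return q[:,0]
h,a=roi(T,75,130,195,250,(17,40,200),(32,150,255)); g,a2=roi(S,335,138,430,212,(15,30,185),(34,135,255))
# include strips via hull
q=quad(h);p=quad(g); print("lid top",q,"scene",p,a,a2)
for v in q: print(v,onz("top",v,90).round(1))
for v in p: print("s",v,onz("scene",v,90).round(1))
E
```

```text
wide ((329.3238525390625, 173.521240234375), (27.552701950073242, 28.319021224975586), 105.31534576416016) ((233.68968200683594, 243.3965606689453), (38.68044662475586, 55.42310333251953), 72.7071304321289) 
 two [ 631.2 -216.1   39. ] 5.5 onz [ 635.4 -215.6   22. ] scene onz [ 616.2 -214.5   22. ] px/mm 850
narrow ((273.9756774902344, 169.1204833984375), (20.06599235534668, 20.679590225219727), 73.85420989990234) ((289.40423583984375, 233.7236328125), (19.836259841918945, 40.15351867675781), 89.3753662109375) 
 two [645.9 -91.3  24.7] 3.6 onz [645.7 -92.9  22. ] scene onz [644.3 -88.4  22. ] px/mm 850
lid top [[109. 140.]
 [179. 161.]
 [153. 239.]
 [ 81. 217.]] scene [[429. 187.]
 [366. 191.]
 [335. 140.]
 [428. 140.]] 6128.5 3717.5
[109. 140.] [694.8 250.3  90. ]
[179. 161.] [649.5 101.9  90. ]
[153. 239.] [489.2 149.7  90. ]
[ 81. 217.] [533.8 299.5  90. ]
s [429. 187.] [708.1 242.   90. ]
s [366. 191.] [656.3 101.6  90. ]
s [335. 140.] [452.7 143.7  90. ]
s [428. 140.] [559.5 367.3  90. ]
```

```bash
python3 - <<'E'
from h import *
def c(v,x0,y0,s): return ((v[0]+.5)/s-.5+x0,(v[1]+.5)/s-.5+y0)
tp=[(120,33),(340,97),(262,340),(36,271)]; sp=[(764,180),(528,206),(455,47),(697,28)]
for a,b in zip(tp,sp):
    p=c(a,70,130,400/130);q=c((b[0]-400,b[1]),330,135,400/110)
    X,e=two(p,q); print("lid corner",X.round(1),e.round(1),"onz90",onz("top",p,90).round(1),onz("scene",q,90).round(1))
t=cv2.imread("pics/top0.png");s=cv2.imread("pics/scene0.png")
im=np.zeros((600,800,3),np.uint8)
f=lambda i,x,y,w,h,k:cv2.resize(i[y:y+h,x:x+w],(w*k,h*k),interpolation=2)
im[:290,:725]=f(t,195,240,145,58,5)
im[300:600,:510]=f(s,220,225,85,50,6)
im[300:525,515:800]=f(s,205,160,95,75,3)
cv2.imwrite("pics/crop2.png",im)
E
```

```text
lid corner [696.3 254.9  84.1] 2.4 onz90 [694.  250.9  90. ] [700.9 250.4  90. ]
lid corner [650.9 102.   84.1] 2.0 onz90 [649.1  99.4  90. ] [656.   98.6  90. ]
lid corner [487.9 149.6  85.9] 4.7 onz90 [486.9 146.   90. ] [492.6 148.7  90. ]
lid corner [538.6 316.4  79.7] 24.1 onz90 [532.2 298.6  90. ] [548.8 320.3  90. ]
```

View pics/crop2.png

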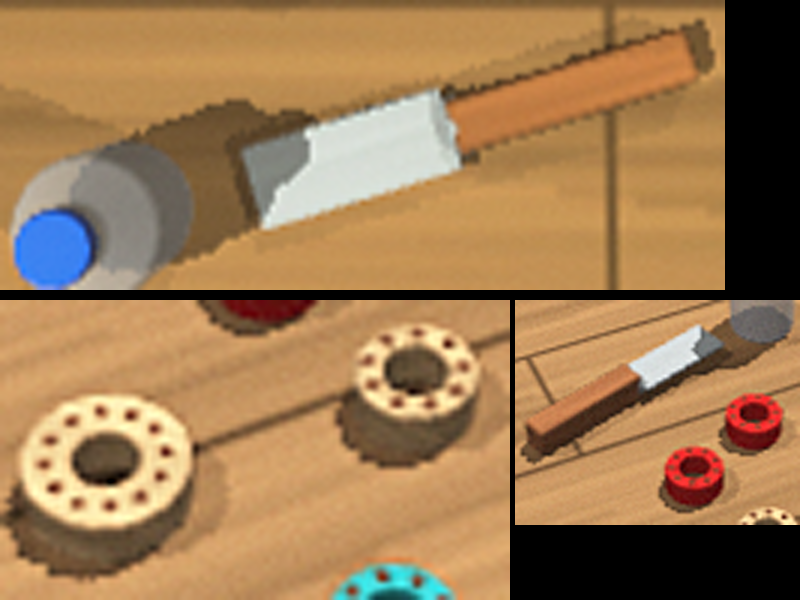

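The crop shows, in the top view, the scraper tip edge at crop (253,189), the blade root at (451,127) and the handle end at (691,54). The disc top faces in the scene view are centred at crop (106,460) for the wide one and (418,371) for the narrow one.

```bash
python3 - <<'E'
from h import *
def c(v,x0,y0,s,ox=0,oy=0): return ((v[0]-ox+.5)/s-.5+x0,(v[1]-oy+.5)/s-.5+y0)
w,n=c((106,460),220,225,6,0,300),c((418,371),220,225,6,0,300)
for k,a,b in(("wide",(329.32,173.52),w),("narrow",(273.98,169.12),n)):
    X,e=two(a,b);print(k,X.round(1),e.round(1),onz("top",a,22).round(1),onz("scene",b,22).round(1))
tip=c((253,189),195,240,5);root=c((451,127),195,240,5);end=c((691,54),195,240,5)
st=c((713,337),205,160,3,515,300); X,e=two(tip,st);print("tip2",X.round(1),e.round(1))
P=onz("top",tip,14);Q=onz("top",root,28);E=onz("top",end,28);print("tip,root,end",P.round(1),Q.round(1),E.round(1))
print("len handle",np.linalg.norm(Q-E),"tip-end",np.linalg.norm((P-E)[:2]))
print("scene tip",onz("scene",st,14).round(1),"dir",np.degrees(np.arctan2(*(P-E)[1::-1])),np.degrees(np.arctan2(*(Q-E)[1::-1])))
bt=c((48,255),195,240,5); print("bottle cap",onz("top",bt,170).round(1)); print("mid", (Q+E)/2)
o=r.observe();print(o["position"],o["tool_rot"])
E
```

```text
wide [ 636.6 -215.4   17.3] 1.8 [ 635.4 -215.6   22. ] [ 640.7 -215.7   22. ]
narrow [647.3 -91.6  17.1] 2.6 [645.7 -92.9  22. ] [651.4 -92.5  22. ]
tip2 [407.9 -27.6   7.2] 4.2
tip,root,end [407.6 -30.2  14. ] [ 435.2 -116.4   28. ] [ 466.4 -219.5   28. ]
len handle 107.77494621422609 tip-end 198.21939963399208
scene tip [416. -29.  14.] dir 107.23153282814071 106.83110910651456
bottle cap [396.6  27.7 170. ]
mid [ 450.75451323 -167.94300054   28.        ]
[192.64472051 541.51835899 230.89426788] [-7.40112869e-05  1.70076488e-01  9.85430747e-01 -4.74225213e-04]
```

Measured positions:
- The box centre is near (592,200) with box x at 73.3° in the world.
- The scraper's handle middle is near (452,-168), pointing 107°.
- The two views disagree by about 5 mm, which is calibration bias. I'll check it against the gripper later.

Moving toward the scraper.

{"op": "servo_tool", "data": {"deltas": [[1,-1,-0.633,0,0],[1,-1,-0.633,0,0],[1,-1,-0.633,0,0],[1,-1,-0.633,0,0],[1,-1,-0.633,0,0]]}}

```text
time: 0.52
position: [306.0, 397.0, 231.4]
tool_rot: [0.001, 0.173, 0.985, -0.001]
contact_force: [0.6, -1.2, 1.1]
gripper_width: 85.4
grasp_force: 0.0
```

{"op": "servo_tool", "data": {"deltas": [[1,-1,-0.633,0,0.074],[1,-1,-0.633,0,0.074],[1,-1,-0.633,0,0.074],[1,-1,-0.633,0,0.074],[1,-1,-0.633,0,0.074]]}}

```text
time: 0.93
position: [415.0, 257.0, 231.3]
tool_rot: [0.001, 0.398, 0.917, -0.001]
contact_force: [0.8, -0.0, -0.5]
gripper_width: 85.7
grasp_force: 0.0
```

{"op": "servo_tool", "data": {"deltas": [[1,-0.833,-0.487,0,0],[1,-0.833,-0.487,0,0],[1,-0.833,-0.487,0,0],[1,-0.833,-0.487,0,0]]}}

```text
time: 1.27
position: [446.0, 116.8, 231.3]
tool_rot: [0.0, 0.394, 0.919, -0.001]
contact_force: [0.1, -0.1, 1.0]
gripper_width: 85.4
grasp_force: 0.0
```

{"op": "servo_tool", "data": {"deltas": [[1,-0.833,-0.487,0,0.074],[1,-0.833,-0.487,0,0.074],[1,-0.833,-0.487,0,0.074],[1,-0.833,-0.487,0,0.074]]}}

```text
time: 1.6
position: [479.5, -24.2, 231.3]
tool_rot: [0.001, 0.598, 0.801, -0.001]
contact_force: [-0.3, -0.8, -0.3]
gripper_width: 85.3
grasp_force: 0.0
```

{"op": "servo_tool", "data": {"deltas": [[1,-0.72,-0.467,0.5,0],[1,-0.72,-0.467,0.5,0],[1,-0.72,-0.467,0.5,0],[1,-0.72,-0.467,0.5,0],[1,-0.72,-0.467,0.5,0],[1,-0.72,-0.467,0.5,0]]}}

```text
time: 2.1
position: [443.5, -143.8, 155.8]
tool_rot: [-0.001, 0.595, 0.804, -0.0]
contact_force: [-0.2, 0.0, -0.1]
gripper_width: 85.8
grasp_force: 0.0
```

{"op": "servo_tool", "data": {"deltas": [[1,0,0,1,0],[1,0,0,1,0],[1,0,0,1,0],[1,0,0,1,0],[1,0,0,1,0],[1,0,0,1,0]]}}

```text
time: 2.6
position: [444.1, -142.3, 6.6]
tool_rot: [-0.001, 0.593, 0.805, -0.0]
contact_force: [0.5, -0.8, 0.4]
gripper_width: 85.7
grasp_force: 0.0
```

{"op": "servo_tool", "data": {"deltas": [[1,0,0,0.02,0],[-1,0,0,0.02,0],[-1,0,0,0.02,0],[-1,0,0,0.02,0],[-1,0,0,0.02,0],[-1,0,0,0.02,0],[-1,0,0,0.02,0],[-1,0,0,0.02,0],[-1,0,0,0.02,0]], "grip_force": 110}}

```text
time: 3.35
position: [444.2, -143.2, 4.0]
tool_rot: [0.0, 0.594, 0.805, 0.0]
contact_force: [-2.2, 0.6, 18.4]
gripper_width: 22.1
grasp_force: 108.8
```

{"op": "servo_tool", "data": {"deltas": [[-1,-0.05,0,-0.15,0],[-1,-0.1,0,-0.4,0],[-1,-0.1,0,-0.65,0],[-1,-0.1,0,-0.9,0],[-1,-0.1,0,-1,0],[-1,-0.1,0,-1,0]]}}

```text
time: 3.85
position: [449.4, -157.8, 156.5]
tool_rot: [0.002, 0.594, 0.805, 0.001]
contact_force: [0.2, 0.4, -1.7]
gripper_width: 21.9
grasp_force: 108.2
```

{"op": "servo_tool", "data": {"deltas": [[-1,0,0.2,0,0],[-1,0,0.4,0,0.02],[-1,0.1,0.6,0,0.04],[-1,0.3,0.73,0,0.06],[-1,0.5,0.73,0,0.08],[-1,0.633,0.732,0,0.0937],[-1,0.633,0.732,0,0.0937],[-1,0.633,0.732,0,0.0937]]}}

```text
time: 4.52
position: [524.9, -33.5, 152.4]
tool_rot: [-0.0, 0.801, 0.599, -0.001]
contact_force: [0.3, -0.6, -0.9]
gripper_width: 22.0
grasp_force: 108.4
```

{"op": "servo_tool", "data": {"deltas": [[-1,0,0,0.2,0],[-1,0,0,0.4,0],[-1,0,0,0.6,0],[-1,0,0,0.6,0],[-1,0,0,0.6,0]]}}

```text
time: 4.93
position: [524.8, -35.5, 62.8]
tool_rot: [-0.001, 0.802, 0.597, -0.001]
contact_force: [0.1, -0.4, -0.5]
gripper_width: 22.2
grasp_force: 108.4
```

```bash
python3 - <<'E'
from h import *
o=r.observe();print(o["position"],o["tool_rot"],o["contact_force"],o["torque"])
t=r.grab_frame("top");s=r.grab_frame("scene");cv2.imwrite("pics/t1.png",t);cv2.imwrite("pics/s1.png",s)
im=np.zeros((600,800,3),np.uint8)
f=lambda i,x,y,w,h,k:cv2.resize(i[y:y+h,x:x+w],(w*k,h*k),interpolation=2)
im[:600,:400]=f(t,140,130,100,150,4)
im[:,400:]=f(s,310,130,100,150,4)
cv2.imwrite("pics/crop3.png",im)
E
```

```text
[524.75307938 -35.50075177  62.76860204] [-5.88485063e-04  8.01925735e-01  5.97422483e-01 -1.07047044e-03] [ 0.14059451 -0.35342032 -0.5491899 ] [-0.05581534 -0.02517627  0.00380848]
```

View pics/crop3.png

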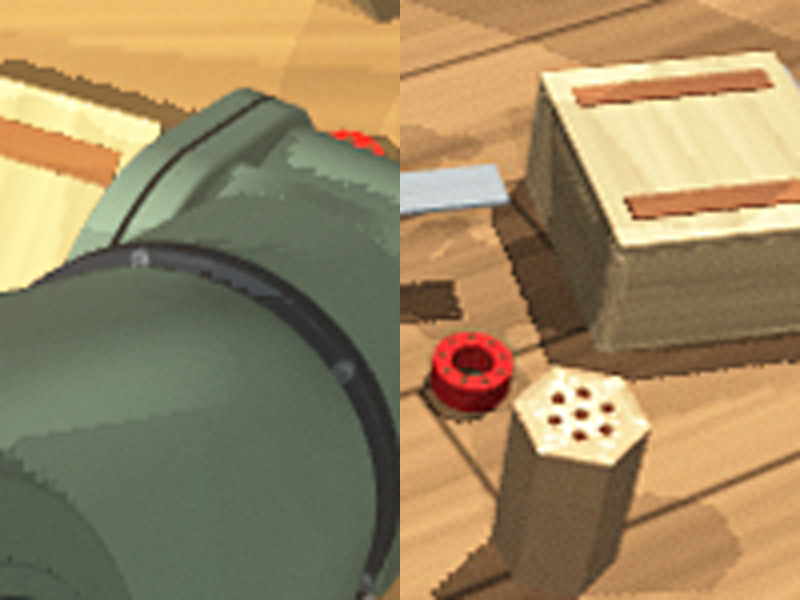

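The top view is blocked by the arm. The scene view shows the blade tip at crop (504,185), with lid front top corners at (543,72) and (625,247). The blade is short of the wall and looks level.

```bash
python3 - <<'E'
from h import *
from scipy.optimize import least_squares
o=r.observe();p=o["position"];q=o["tool_rot"];u=np.array([q[1]**2-q[2]**2,2*q[1]*q[2],0]);print("u",u)
c=lambda x,y:((x-400+.5)/4-.5+310,(y+.5)/4-.5+130)
v=np.array([u[1],-u[0],0])
for nm,px,lat in(("mid",(504,185),0),("cornerA",(498,165),-18),("cornerB",(510,205),18)):
    f=lambda a:proj("scene",[p[0]+a[0]*u[0]+lat*v[0],p[1]+a[0]*u[1]+lat*v[1],a[1]])-np.array(c(*px))
    print(nm,least_squares(f,[120,75]).x.round(1))
P=onz("scene",c(504,185),72.8);print("tip z72.8",P.round(1),"kin",(p+120*u).round(1))
A,B=onz("scene",c(543,72),90),onz("scene",c(625,247),90);print(A.round(1),B.round(1),((A+B)/2).round(1),np.linalg.norm(A-B),"edge dir",np.degrees(np.arctan2(*(B-A)[1::-1]))+90)
m=(A+B)/2; d=m-P; print("tip->edge along",d@u,"lateral",d@v)
E
```

```text
u [0.28592146 0.95825253 0.        ]
mid [121.6  70.1]
cornerA [122.4  71.3]
cornerB [120.6  69.2]
tip z72.8 [563.3  79.4  72.8] kin [560.2  79.9  64.6]
[493.6 150.   90. ] [657.3 100.6  90. ] [575.4 125.3  90. ] 171.03696706611763 edge dir 73.18532140461751
tip->edge along 47.43999005894662 lateral -1.5270476771932309
```

{"op": "servo_tool", "data": {"deltas": [[-1,0,-0.005,-0.015,0],[-1,0.1,-0.01,-0.015,0],[-1,0.2,-0.01,-0.015,0],[-1,0.3,-0.01,-0.015,0],[-1,0.35,-0.01,-0.015,0],[-1,0.4,-0.01,-0.015,0],[-1,0.4,-0.01,-0.015,0]]}}

```text
time: 5.62
position: [541.5, 24.7, 66.2]
tool_rot: [0.0, 0.801, 0.598, 0.0]
contact_force: [0.0, 0.4, -2.1]
gripper_width: 22.4
grasp_force: 108.4
```

{"op": "servo_tool", "data": {"deltas": [[-1,0.05,0,0.005,0],[-1,0.1,0,0.005,0],[-1,0.15,0,0.005,0],[-1,0.16,0,0.005,0],[-1,0.16,0,0.005,0]]}}

```text
time: 6.03
position: [548.0, 47.1, 64.7]
tool_rot: [0.0, 0.802, 0.598, -0.0]
contact_force: [-0.5, -0.9, -1.1]
gripper_width: 22.2
grasp_force: 108.4
```

```bash
python3 - <<'E'
from h import *
o=r.observe();p=o["position"];print(p,o["contact_force"],o["torque"])
u=np.array([.2859,.9583]);H=np.array([572.3,125.5])+160*u
T=p[:2]+121*u; d=(H-T)@u; print("tip to hinge",d)
# tip mid relative hinge line: start (-d, 1.5 below lid); arc
for th in (0,.1,.2,.3,.45,.6,.8,1.0,1.2,1.4,1.6,1.75):
    R=d+2*th; print(th,"tool x %.3f z %.3f"%((d-R*np.cos(th))/150,-(R*np.sin(th))/150))
E
```

```text
[547.9767382   47.11231501  64.72872815] [-0.53601076 -0.85960574 -1.12738648] [-0.00102821 -0.00597479  0.02943796]
tip to hinge 121.07596937680464
0 tool x 0.000 z -0.000
0.1 tool x 0.003 z -0.081
0.2 tool x 0.013 z -0.161
0.3 tool x 0.032 z -0.240
0.45 tool x 0.075 z -0.354
0.6 tool x 0.134 z -0.460
0.8 tool x 0.237 z -0.587
1.0 tool x 0.364 z -0.690
1.2 tool x 0.509 z -0.767
1.4 tool x 0.667 z -0.814
1.6 tool x 0.831 z -0.828
1.75 tool x 0.955 z -0.817
```

{"op": "servo_tool", "data": {"deltas": [[-1,0,0,-0.03,0],[-1,0,0,-0.07,0],[-1,0.003,0,-0.11,0],[-1,0.01,0,-0.15,0],[-1,0.015,0,-0.19,0],[-1,0.025,0,-0.23,0],[-1,0.032,0,-0.27,0],[-1,0.032,0,-0.27,0],[-1,0.032,0,-0.27,0]]}}

```text
time: 6.78
position: [549.6, 51.4, 105.7]
tool_rot: [0.0, 0.802, 0.598, 0.0]
contact_force: [0.9, 0.3, -1.7]
gripper_width: 22.2
grasp_force: 108.3
```

```bash
python3 - <<'E'
from h import *
o=r.observe();p=o["position"];print(p,o["contact_force"],o["torque"])
s=r.grab_frame("scene")
cv2.imwrite("pics/s2.png",cv2.resize(s[100:240,240:440],(800,560),interpolation=2))
E
```

```text
[549.57596785  51.37253055 105.65912907] [ 0.86530241  0.3071447  -1.68719195] [-0.0111538   0.04323915  0.0314116 ]
```

View pics/s2.png

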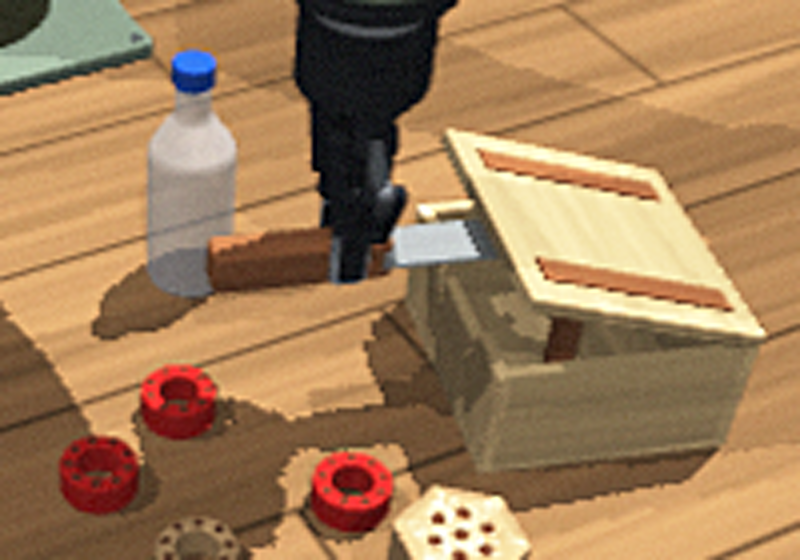

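The lid is up about 0.3 rad on the blade, and the scraper is still level in the grip. I continue along the arc.

{"op": "servo_tool", "data": {"deltas": [[-1,0.043,0,-0.11,0],[-1,0.1,0,-0.215,0],[-1,0.15,0,-0.28,0],[-1,0.205,0,-0.345,0],[-1,0.265,0,-0.395,0],[-1,0.332,0,-0.447,0],[-1,0.4,0,-0.49,0],[-1,0.477,0,-0.524,0],[-1,0.555,0,-0.55,0],[-1,0.635,0,-0.571,0]]}}

```text
time: 7.67
position: [576.5, 142.6, 191.0]
tool_rot: [0.0, 0.802, 0.597, -0.0]
contact_force: [-1.1, -1.6, -2.2]
gripper_width: 21.9
grasp_force: 108.4
```

{"op": "servo_tool", "data": {"deltas": [[-1,0.06,0,-0.008,0],[-1,0.12,0,-0.01,0],[-1,0.18,0,-0.01,0],[-1,0.24,0,-0.01,0],[-1,0.295,0,-0.01,0],[-1,0.295,0,-0.01,0],[-1,0.295,0,-0.01,0],[-1,0.295,0,-0.01,0]]}}

```text
time: 8.33
position: [589.1, 184.5, 192.4]
tool_rot: [0.0, 0.802, 0.598, -0.0]
contact_force: [0.1, -0.7, -1.1]
gripper_width: 21.6
grasp_force: 108.5
```

```bash
python3 - <<'E'
from h import *
o=r.observe();p=o["position"];print(p,o["contact_force"],o["torque"])
s=r.grab_frame("scene");cv2.imwrite("pics/s3full.png",s);cv2.imwrite("pics/t3full.png",r.grab_frame("top"))
cv2.imwrite("pics/s3.png",cv2.resize(s[60:240,260:480],(733,600),interpolation=2))
E
```

```text
[589.12198382 184.52279347 192.41245279] [ 0.10639421 -0.71352834 -1.0707713 ] [-0.02613342  0.03497362  0.0207199 ]
```

View pics/s3.png

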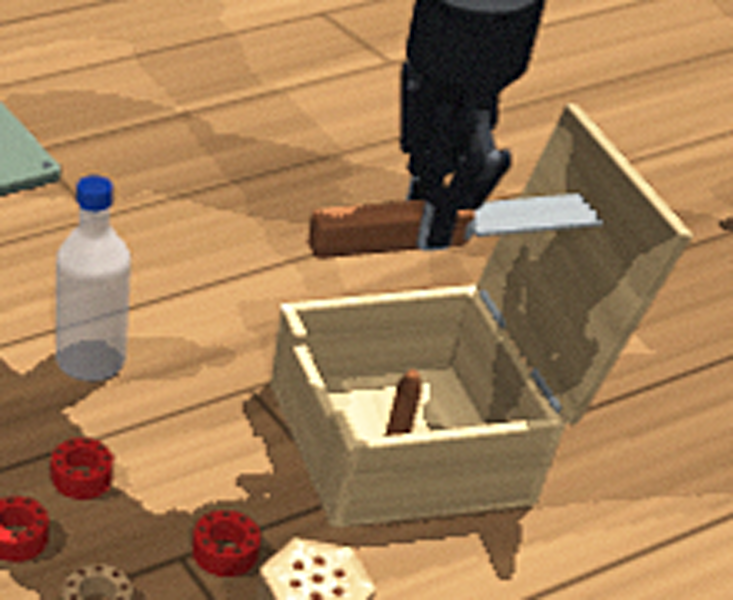

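The lid stands well past upright at about 1.75 rad, and the post is visible in the box. Now I retreat and lay the scraper down.

{"op": "servo_tool", "data": {"deltas": [[-1,-0.25,0,0,0],[-1,-0.5,0,0,0],[-1,-0.75,0,0,0],[-1,-1,0,0,0],[-1,-1,0,0,0]]}}

```text
time: 8.85
position: [544.7, 33.5, 193.4]
tool_rot: [0.001, 0.804, 0.594, -0.001]
contact_force: [0.2, -1.9, -1.0]
gripper_width: 21.9
grasp_force: 108.6
```

{"op": "servo_tool", "data": {"deltas": [[-1,-0.25,0,0,0],[-1,-0.5,-0.05,0.1,0],[-1,-0.75,-0.1,0.2,0],[-1,-1,-0.15,0.3,0],[-1,-1,-0.15,0.3,0]]}}

```text
time: 9.27
position: [477.9, -103.1, 146.2]
tool_rot: [0.0, 0.804, 0.594, -0.002]
contact_force: [-0.7, -1.3, -1.2]
gripper_width: 22.0
grasp_force: 108.6
```

{"op": "servo_tool", "data": {"deltas": [[-1,-0.25,-0.05,0.1,0],[-1,-0.5,-0.09,0.2,0],[-1,-0.51,-0.09,0.4,0],[-1,-0.51,-0.09,0.6,0],[-1,-0.51,-0.09,0.7,0],[-1,-0.51,-0.09,0.75,0],[-1,-0.51,-0.09,0.75,0]]}}

```text
time: 9.85
position: [446.7, -165.7, 34.1]
tool_rot: [-0.001, 0.802, 0.597, -0.0]
contact_force: [-1.0, 0.1, -0.8]
gripper_width: 21.9
grasp_force: 108.6
```

Down 29 mm slowly, then release and back off.

{"op": "servo_tool", "data": {"deltas": [[-1,0,0,0.08,0],[-1,0,0,0.14,0],[-1,0,0,0.18,0],[-1,0,0,0.197,0],[-1,0,0,0.197,0],[0,0,0,0.197,0],[1,0,0,0.197,0],[1,0,0,0.197,0],[1,0,0,0.197,0],[1,0,0,0.197,0]]}}

```text
time: 10.68
position: [447.2, -165.7, 5.6]
tool_rot: [0.0, 0.802, 0.598, 0.0]
contact_force: [1.3, 0.3, -0.2]
gripper_width: 80.5
grasp_force: 0.0
```

{"op": "servo_tool", "data": {"deltas": [[1,0,0,0,0],[1,0,0,-0.2,0],[1,0,0,-0.5,0],[1,0,0,-1,0],[1,0,0,-1,0],[1,0,0,-1,0],[1,0,0,-1,0]]}}

```text
time: 11.27
position: [447.8, -165.7, 157.0]
tool_rot: [0.001, 0.802, 0.598, 0.001]
contact_force: [-0.8, -1.1, -1.7]
gripper_width: 85.2
grasp_force: 0.0
```

{"op": "servo_tool", "data": {"deltas": [[1,0.022,0.655,0,0],[1,0.022,0.655,0,0],[1,0.022,0.655,0,0],[1,0.022,0.655,0,0]]}}

```text
time: 11.6
position: [544.2, -190.8, 153.6]
tool_rot: [-0.0, 0.801, 0.598, -0.0]
contact_force: [0.2, -0.2, -0.2]
gripper_width: 85.7
grasp_force: 0.0
```

{"op": "servo_tool", "data": {"deltas": [[1,0.022,0.655,0.033,0],[1,0.022,0.655,0.033,0],[1,0.022,0.655,0.033,0],[1,0.022,0.655,0.033,0]]}}

```text
time: 11.93
position: [639.3, -215.8, 147.9]
tool_rot: [-0.0, 0.802, 0.598, -0.0]
contact_force: [-1.2, 0.5, -1.4]
gripper_width: 85.1
grasp_force: 0.0
```

```bash
python3 - <<'E'
from h import *
o=r.observe();p=o["position"];q=o["tool_rot"];print(p,q)
t=r.grab_frame("top");s=r.grab_frame("scene");cv2.imwrite("pics/t4.png",t);cv2.imwrite("pics/s4.png",s)
im=np.zeros((600,800,3),np.uint8)
im[:315,:420]=cv2.resize(t,(420,315)); im[:440,420:800]=cv2.resize(s[190:300,200:295],(380,440),interpolation=2)
im[320:600,:420]=cv2.resize(t[120:260,60:270],(420,280),interpolation=2)
cv2.imwrite("pics/c4.png",im)
E
```

```text
[ 639.29110832 -215.78284752  147.89065367] [-4.96934600e-04  8.01571054e-01  5.97899262e-01 -2.64976599e-04]
```

View pics/c4.png

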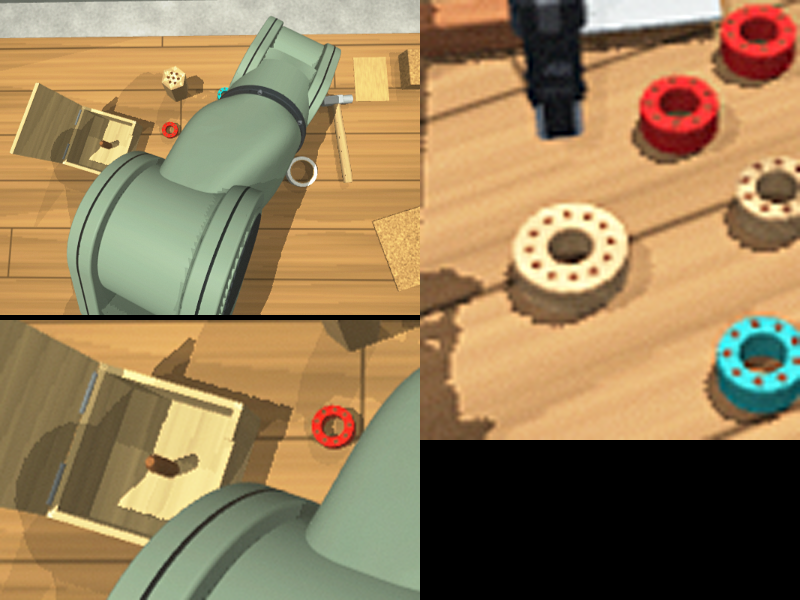

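The top view shows the post tip at about (135.5,190.5), and both finger tips are visible above the wide disc in the scene view. Next I triangulate the post tip using the earlier scene pixel.

```bash
python3 - <<'E'
from h import *
t=cv2.imread("pics/t4.png");s=cv2.imread("pics/s3full.png")
def brown(im,x0,y0,x1,y1):
    H=cv2.cvtColor(im,40)[y0:y1,x0:x1]; m=cv2.inRange(H,(0,110,40),(13,255,255)); ys,xs=np.nonzero(m)
    print(len(xs),np.c_[xs+x0,ys+y0][np.argsort(ys)][:6].tolist(),xs.min()+x0,xs.max()+x0,ys.min()+y0,ys.max()+y0,"mean",xs.mean()+x0,ys.mean()+y0); return m
a=brown(t,125,180,160,205); b=brown(s,372,165,392,195)
print(a[5:20,3:25]//255); print(b[2:28,3:18]//255)
for p in((135.5,190.5),(134.5,190.5)):
    print(onz("top",p,68).round(1))
S=(383.4,171.5+.3); print("scene",onz("scene",S,68).round(1), two((135.5,190.5),S))
P=np.array([595.2,202.2]);print("pred post tip px",proj("top",[*P,68]),proj("scene",[*P,68]),"foot",proj("top",[*P,6]))
E
```

```text
9 [[135, 188], [138, 190], [133, 191], [134, 191], [133, 192], [137, 192]] 133 140 188 196 mean 135.55555555555554 191.77777777777777
121 [[382, 171], [383, 171], [384, 171], [381, 172], [382, 172], [383, 172]] 376 385 171 190 mean 381.099173553719 180.71900826446281
[[0 0 0 0 0 0 0 0 0 0 0 0 0 0 0 0 0 0 0 0 0 0]
 [0 0 0 0 0 0 0 0 0 0 0 0 0 0 0 0 0 0 0 0 0 0]
 [0 0 0 0 0 0 0 0 0 0 0 0 0 0 0 0 0 0 0 0 0 0]
 [0 0 0 0 0 0 0 1 0 0 0 0 0 0 0 0 0 0 0 0 0 0]
 [0 0 0 0 0 0 0 0 0 0 0 0 0 0 0 0 0 0 0 0 0 0]
 [0 0 0 0 0 0 0 0 0 0 1 0 0 0 0 0 0 0 0 0 0 0]
 [0 0 0 0 0 1 1 0 0 0 0 0 0 0 0 0 0 0 0 0 0 0]
 [0 0 0 0 0 1 0 0 0 1 0 0 0 0 0 0 0 0 0 0 0 0]
 [0 0 0 0 0 0 1 0 1 0 0 0 0 0 0 0 0 0 0 0 0 0]
 [0 0 0 0 0 0 0 0 0 0 0 0 0 0 0 0 0 0 0 0 0 0]
 [0 0 0 0 0 0 0 0 0 0 0 0 0 0 0 0 0 0 0 0 0 0]
 [0 0 0 0 0 0 0 0 0 0 0 0 1 0 0 0 0 0 0 0 0 0]
 [0 0 0 0 0 0 0 0 0 0 0 0 0 0 0 0 0 0 0 0 0 0]
 [0 0 0 0 0 0 0 0 0 0 0 0 0 0 0 0 0 0 0 0 0 0]
 [0 0 0 0 0 0 0 0 0 0 0 0 0 0 0 0 0 0 0 0 0 0]]
[[0 0 0 0 0 0 0 0 0 0 0 0 0 0 0]
 [0 0 0 0 0 0 0 0 0 0 0 0 0 0 0]
 [0 0 0 0 0 0 0 0 0 0 0 0 0 0 0]
 [0 0 0 0 0 0 0 0 0 0 0 0 0
[... 288 characters left out ...]
1 1 1 0 0 0 0]
 [0 0 0 1 1 1 1 1 1 1 0 0 0 0 0]
 [0 0 0 1 1 0 1 1 1 1 0 0 0 0 0]
 [0 0 0 1 1 1 1 1 1 1 0 0 0 0 0]
 [0 0 0 1 1 1 1 1 1 1 0 0 0 0 0]
 [0 0 0 1 1 1 1 1 1 0 0 0 0 0 0]
 [0 0 1 1 1 1 1 1 1 0 0 0 0 0 0]
 [0 0 1 1 1 1 1 1 1 0 0 0 0 0 0]
 [0 0 1 1 1 1 1 1 1 0 0 0 0 0 0]
 [0 1 1 1 1 1 1 1 0 0 0 0 0 0 0]
 [0 1 1 1 1 1 1 1 0 0 0 0 0 0 0]
 [0 1 0 0 0 0 0 0 0 0 0 0 0 0 0]
 [0 0 0 0 0 0 0 0 0 0 0 0 0 0 0]
 [0 0 0 0 0 0 0 0 0 0 0 0 0 0 0]]
[591.4 198.3  68. ]
[591.4 200.4  68. ]
scene [596.9 199.7  68. ] (array([592.84938218, 201.641571  ,  63.66579574]), np.float64(3.3618286057517324))
pred post tip px [133.74949203 188.73322715] [383.81095061 171.1386784 ] foot [144.2431388  192.87419659]
```

{"op": "servo_tool", "data": {"deltas": [[1,0,0,0.25,0],[1,0,0,0.5,0],[1,0,0,0.75,0],[1,0,0,0.973,0],[1,0,0,0.973,0],[1,0,0,0.973,0]]}}

```text
time: 12.53
position: [636.1, -215.4, 4.2]
tool_rot: [-0.001, 0.802, 0.597, -0.001]
contact_force: [-0.7, -0.3, 1.2]
gripper_width: 85.5
grasp_force: 0.0
```

{"op": "servo_tool", "data": {"deltas": [[-1,0,0,0,0],[-1,0,0,0,0],[-1,0,0,0,0],[-1,0,0,0,0],[-1,0,0,0,0],[-1,0,0,0,0]], "grip_force": 30}}

```text
time: 13.03
position: [638.3, -216.0, 7.4]
tool_rot: [0.001, 0.802, 0.598, 0.001]
contact_force: [-2.9, 1.1, 13.6]
gripper_width: 61.9
grasp_force: 29.8
```

{"op": "servo_tool", "data": {"deltas": [[-1,0,0,-0.1,0],[-1,0,0,-0.3,0],[-1,0,0,-0.55,0],[-1,0,0,-0.8,0],[-1,0,0,-1,0],[-1,0,0,-1,0]]}}

```text
time: 13.53
position: [639.4, -216.6, 163.2]
tool_rot: [0.004, 0.802, 0.598, 0.003]
contact_force: [1.2, -0.1, -1.0]
gripper_width: 61.6
grasp_force: 33.4
```

{"op": "servo_tool", "data": {"deltas": [[-1,0.2,-0.08,0,0],[-1,0.4,-0.17,0,0],[-1,0.63,-0.26,0,0],[-1,0.859,-0.358,0,0],[-1,0.859,-0.358,0,0]]}}

```text
time: 13.95
position: [622.8, -68.2, 156.4]
tool_rot: [-0.001, 0.8, 0.601, 0.002]
contact_force: [0.8, 2.2, 0.1]
gripper_width: 61.9
grasp_force: 33.4
```

{"op": "servo_tool", "data": {"deltas": [[-1,0.2,-0.08,0,0],[-1,0.4,-0.17,0,0],[-1,0.63,-0.26,0,0],[-1,0.859,-0.358,0,0],[-1,0.859,-0.358,0,0]]}}

```text
time: 14.37
position: [607.2, 70.6, 156.0]
tool_rot: [-0.002, 0.799, 0.601, 0.002]
contact_force: [0.1, 1.2, -1.2]
gripper_width: 61.7
grasp_force: 33.4
```

{"op": "servo_tool", "data": {"deltas": [[-1,0.2,-0.08,0,0],[-1,0.4,-0.17,0,0],[-1,0.63,-0.26,0,0],[-1,0.81,-0.345,0,0],[-1,0.859,-0.358,0,0],[-1,0.859,-0.358,0,0]]}}

```text
time: 14.87
position: [592.9, 203.7, 155.8]
tool_rot: [-0.0, 0.801, 0.599, 0.001]
contact_force: [-1.0, -0.3, 0.6]
gripper_width: 61.6
grasp_force: 33.4
```

```bash
python3 - <<'E'
from h import *
o=r.observe();p=o["position"];print(p,o["tool_rot"],o["contact_force"],o["gripper_width"])
t=r.grab_frame("top");s=r.grab_frame("scene");cv2.imwrite("pics/t5.png",t);cv2.imwrite("pics/s5.png",s)
im=np.zeros((600,800,3),np.uint8)
im[:600,:560]=cv2.resize(s[80:230,310:450],(560,600),interpolation=2)
im[:180,560:800]=cv2.resize(t,(240,180)); im[200:380,560:]=cv2.resize(s,(240,180))
cv2.imwrite("pics/c5.png",im)
print("tcp px scene",proj("scene",p),"post tip",proj("scene",[594.4,200.7,68]))
E
```

```text
[592.9287737  203.68916031 155.83613362] [-3.29513327e-04  8.00662230e-01  5.99115243e-01  9.00134881e-04] [-0.95735969 -0.2949358   0.56468094] 61.63580384942202
tcp px scene [390.89700332 141.63388393] post tip [383.13118566 171.11961629]
```

View pics/c5.png

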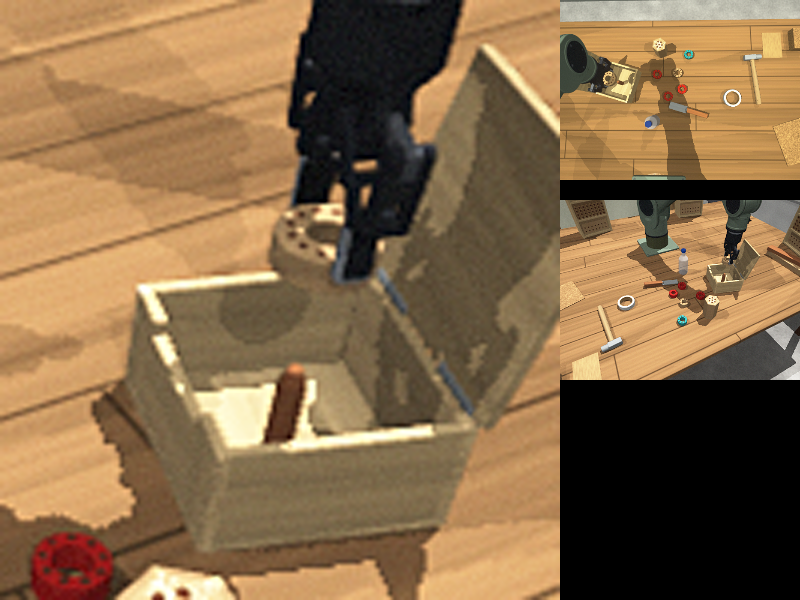

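The wide disc is held level above the box. Its hole centre shows at about (391.6,138.6) in the scene view, and the disc is also visible in the top view near (114,180). I check its offset from the TCP.

```bash
python3 - <<'E'
from h import *
from scipy.optimize import least_squares
o=r.observe();p=o["position"];q=o["tool_rot"];u=np.array([q[1]**2-q[2]**2,2*q[1]*q[2],0]);v=np.array([u[1],-u[0],0])
hs=(328.5/4-.5+310+.1,236.5/4-.5+80+.1)
f=lambda a:proj("scene",p*[1,1,0]+a[0]*u+[0,0,a[1]])-hs
print("scene s,htop",least_squares(f,[0,160]).x)
t=cv2.imread("pics/t5.png");H=cv2.cvtColor(t,40)
x0,y0,x1,y1=90,155,140,205
m=cv2.inRange(H[y0:y1,x0:x1],(13,40,170),(32,135,255)); 
for row in m[5:45,5:45]//255: print("".join(".#"[k] for k in row))
print("tcp top px",proj("top",p+[0,0,15]))
E
```

```text
scene s,htop [  2.60609799 165.35657223]
........................................
........................................
........................................
........................................
........................................
........................................
..................#.....................
.................######.................
..............############..............
............##############..............
..........####...###...###..............
..........####...###...###..............
..........#####.####..####..............
...........###############..............
...........##############...............
........##################..............
........########....######..##..........
.......######.........####..###.........
.......#####...........#.......#........
.......####....................###......
.......####....................###......
......#####....................###......
......####......................##......
......####.......................#......
......####..............................
.......####.............................
......#####.............................
.....#######............................
......#######...........#...............
......########..........................
.........########.......................
.........########.......................
........########........................
........####..##........................
........####............................
.......#####.........####.............##
.......#............#####.............##
...........##........................###
...................#...........##....###
..............................###...####
tcp top px [113.43251938 181.1107015 ]
```

```bash
python3 - <<'E'
from h import *
hs=(391.7,138.7);S=(383.3,171.6)
for h in(168,170.4): 
    d=onz("scene",S,68)-onz("scene",hs,h);u=np.array([.283,.959,0]);v=np.array([.959,-.283,0]);print(h,d.round(1),"dx",d@u,"dy",d@v)
E
```

```text
168 [  -1.     0.2 -100. ] dx -0.08415607735042019 dy -1.0150855513960872
170.4 [  -3.6    2.8 -102.4] dx 1.6612161225118052 dy -4.229195030415942
```

{"op": "servo_tool", "data": {"deltas": [[-1,-0.013,0.007,0.15,0],[-1,-0.013,0.007,0.3,0],[-1,-0.013,0.007,0.45,0],[-1,-0.013,0.007,0.53,0],[-1,-0.013,0.007,0.58,0],[-1,-0.013,0.007,0.6,0],[-1,-0.013,0.007,0.6,0]]}}

```text
time: 15.55
position: [594.0, 198.3, 64.9]
tool_rot: [0.0, 0.802, 0.597, 0.0]
contact_force: [-0.6, 0.7, 0.5]
gripper_width: 62.0
grasp_force: 33.4
```

{"op": "servo_tool", "data": {"deltas": [[-1,0,0,0.03,0],[-1,0,0,0.06,0],[-1,0,0,0.09,0],[-1,0,0,0.09,0]]}}

```text
time: 15.88
position: [593.4, 198.8, 50.3]
tool_rot: [-0.0, 0.802, 0.598, -0.0]
contact_force: [-0.2, -0.6, -0.6]
gripper_width: 62.0
grasp_force: 33.4
```

{"op": "servo_tool", "data": {"deltas": [[-1,0,0,0.06,0],[-1,0,0,0.12,0],[-1,0,0,0.18,0],[-1,0,0,0.22,0],[-1,0,0,0.22,0]]}}

```text
time: 16.3
position: [593.0, 198.5, 16.3]
tool_rot: [-0.0, 0.802, 0.598, -0.001]
contact_force: [-0.2, -0.1, -0.8]
gripper_width: 61.9
grasp_force: 33.4
```

{"op": "servo_tool", "data": {"deltas": [[-1,0,0,0.01,0],[-1,0,0,0.02,0],[-1,0,0,0.027,0],[-1,0,0,0.027,0]]}}

```text
time: 16.63
position: [593.8, 198.8, 14.0]
tool_rot: [0.0, 0.802, 0.598, 0.0]
contact_force: [-0.7, 0.2, -0.0]
gripper_width: 61.3
grasp_force: 33.4
```

{"op": "servo_tool", "data": {"deltas": [[-1,0,0,0.008,0],[-1,0,0,0.016,0],[-1,0,0,0.024,0],[-1,0,0,0.024,0]]}}

```text
time: 16.97
position: [594.4, 199.2, 11.9]
tool_rot: [0.0, 0.802, 0.598, 0.001]
contact_force: [-5.8, -0.1, 23.6]
gripper_width: 62.1
grasp_force: 35.8
```

Contact with the floor at 11.9 mm. I release and lift.

{"op": "servo_tool", "data": {"deltas": [[-1,0,0,-0.015,0],[0.7,0,0,-0.015,0],[0.8,0,0,-0.015,0],[0.8,0,0,-0.015,0],[0.8,0,0,-0.015,0]]}}

```text
time: 17.38
position: [593.7, 198.7, 12.4]
tool_rot: [0.0, 0.802, 0.598, -0.0]
contact_force: [-0.8, -0.9, 0.0]
gripper_width: 76.5
grasp_force: 0.0
```

{"op": "servo_tool", "data": {"deltas": [[0.8,0,0,-0.1,0],[0.8,0,0,-0.3,0],[0.8,0,0,-0.6,0],[0.8,0,0,-0.9,0],[1,0,0,-1,0],[1,0,0,-1,0]]}}

```text
time: 17.88
position: [595.5, 199.1, 167.4]
tool_rot: [0.001, 0.802, 0.598, 0.003]
contact_force: [1.3, -0.9, -0.7]
gripper_width: 85.4
grasp_force: 0.0
```

```bash
python3 - <<'E'
from h import *
o=r.observe();print(o["position"],o["tool_rot"],o["contact_force"])
s=r.grab_frame("scene");t=r.grab_frame("top");cv2.imwrite("pics/s6.png",s);cv2.imwrite("pics/t6.png",t)
# narrow disc & post in top
H=cv2.cvtColor(t,40)
x0,y0,x1,y1=258,152,292,188
m=np.zeros(t.shape[:2],np.uint8);m[y0:y1,x0:x1]=cv2.inRange(H[y0:y1,x0:x1],(14,60,190),(32,132,255))
c=max(cv2.findContours(m,0,1)[0],key=cv2.contourArea);print("narrow",cv2.contourArea(c),cv2.fitEllipse(cv2.convexHull(c)))
E
```

```text
[595.46873284 199.05697354 167.44793123] [0.00114407 0.80173805 0.59766666 0.0030592 ] [ 1.28437765 -0.90499544 -0.66179112]
narrow 85.5 ((275.0297546386719, 169.11166381835938), (18.527830123901367, 20.152103424072266), 3.327319622039795)
```

{"op": "servo_tool", "data": {"deltas": [[1,-0.25,0.13,0,0],[1,-0.5,0.26,0,0],[1,-0.75,0.39,0,0],[1,-0.88,0.452,0,0],[1,-0.88,0.452,0,0]]}}

```text
time: 18.4
position: [621.0, 46.3, 161.5]
tool_rot: [0.001, 0.804, 0.595, -0.002]
contact_force: [-0.2, -0.6, -0.1]
gripper_width: 85.9
grasp_force: 0.0
```

{"op": "servo_tool", "data": {"deltas": [[1,-0.25,0.13,0,0],[1,-0.5,0.26,0,0],[1,-0.75,0.39,0.05,0],[1,-0.88,0.452,0.05,0],[1,-0.88,0.452,0.05,0],[1,-0.88,0.452,0.05,0]]}}

```text
time: 18.9
position: [647.7, -94.0, 153.5]
tool_rot: [-0.001, 0.802, 0.597, -0.001]
contact_force: [0.8, 0.7, 0.6]
gripper_width: 85.3
grasp_force: 0.0
```

```bash
python3 - <<'E'
from h import *
o=r.observe();p=o["position"];print(p,o["tool_rot"])
t=r.grab_frame("top");s=r.grab_frame("scene");cv2.imwrite("pics/t7.png",t);cv2.imwrite("pics/s7.png",s)
im=np.zeros((600,800,3),np.uint8)
im[:300,:400]=cv2.resize(t[110:260,60:260],(400,300),interpolation=2)
im[:600,400:]=cv2.resize(s[110:260,260:360],(400,600),interpolation=2)
im[300:,:400]=cv2.resize(s[130:230,320:453],(400,300),interpolation=2)
cv2.imwrite("pics/c7.png",im)
print(proj("scene",[*p[:2],22]))
E
```

```text
[647.73332357 -93.95089447 153.51986107] [-7.52060980e-04  8.02355097e-01  5.96845965e-01 -7.91698528e-04]
[287.93308747 235.52660558]
```

View pics/c7.png

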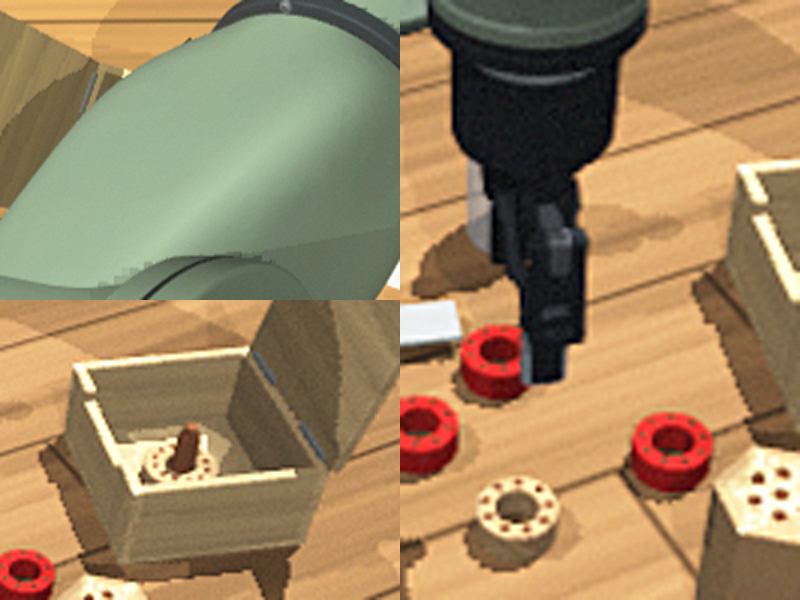

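The wide disc is flat on the floor round the post, and the narrow disc is undisturbed at scene (289,237). Now I grasp the narrow disc.

{"op": "servo_tool", "data": {"deltas": [[1,0.007,0,0.25,0],[1,0.007,0,0.5,0],[1,0.007,0,0.75,0],[1,0.007,0,0.985,0],[1,0.007,0,0.985,0],[1,0.007,0,0.985,0]]}}

```text
time: 19.5
position: [648.0, -90.8, 6.9]
tool_rot: [-0.001, 0.801, 0.598, -0.001]
contact_force: [0.5, 0.1, 1.7]
gripper_width: 85.3
grasp_force: 0.0
```

{"op": "servo_tool", "data": {"deltas": [[-1,0,0,0,0],[-1,0,0,0,0],[-1,0,0,0,0],[-1,0,0,0,0],[-1,0,0,0,0],[-1,0,0,0,0],[-1,0,0,0,0]], "grip_force": 30}}

```text
time: 20.08
position: [649.6, -91.9, 9.6]
tool_rot: [0.001, 0.802, 0.598, 0.001]
contact_force: [-3.5, 1.7, 17.6]
gripper_width: 47.0
grasp_force: 28.2
```

{"op": "servo_tool", "data": {"deltas": [[-1,0,0,-0.1,0],[-1,0,0,-0.3,0],[-1,0,0,-0.55,0],[-1,0,0,-0.8,0],[-1,0,0,-1,0],[-1,0,0,-1,0]]}}

```text
time: 20.58
position: [650.7, -92.6, 165.1]
tool_rot: [0.003, 0.802, 0.598, 0.003]
contact_force: [1.5, 0.5, -0.2]
gripper_width: 46.9
grasp_force: 31.1
```

{"op": "servo_tool", "data": {"deltas": [[-1,0.2,-0.1,0,0],[-1,0.45,-0.23,0,0],[-1,0.7,-0.36,0,0],[-1,0.88,-0.452,0,0],[-1,0.88,-0.452,0,0]]}}

```text
time: 21.0
position: [620.3, 61.9, 158.5]
tool_rot: [-0.002, 0.8, 0.601, 0.001]
contact_force: [0.8, 1.3, -0.3]
gripper_width: 46.8
grasp_force: 31.1
```

{"op": "servo_tool", "data": {"deltas": [[-1,0.2,-0.1,0,0],[-1,0.45,-0.23,0,0],[-1,0.7,-0.36,0,0],[-1,0.85,-0.44,0,0],[-1,0.88,-0.452,0,0],[-1,0.88,-0.452,0,0]]}}

```text
time: 21.5
position: [593.6, 201.8, 158.3]
tool_rot: [-0.0, 0.801, 0.599, 0.001]
contact_force: [0.5, -1.4, -0.9]
gripper_width: 46.9
grasp_force: 31.1
```

{"op": "servo_tool", "data": {"deltas": [[-1,0,0,0.1,0],[-1,0,0,0.2,0],[-1,0,0,0.3,0],[-1,0,0,0.4,0],[-1,0,0,0.4,0],[-1,0,0,0.4,0]]}}

```text
time: 22.0
position: [594.4, 198.3, 97.9]
tool_rot: [0.0, 0.802, 0.597, -0.0]
contact_force: [0.9, 0.2, 0.2]
gripper_width: 46.6
grasp_force: 31.1
```

{"op": "servo_tool", "data": {"deltas": [[-1,0,0,0.08,0],[-1,0,0,0.15,0],[-1,0,0,0.2,0],[-1,0,0,0.24,0],[-1,0,0,0.27,0],[-1,0,0,0.27,0]]}}

```text
time: 22.5
position: [593.7, 199.7, 55.9]
tool_rot: [-0.0, 0.802, 0.598, -0.001]
contact_force: [0.7, -0.5, -0.7]
gripper_width: 46.8
grasp_force: 31.1
```

{"op": "servo_tool", "data": {"deltas": [[-1,0,0,0.04,0],[-1,0,0,0.08,0],[-1,0,0,0.11,0],[-1,0,0,0.11,0],[-1,0,0,0.11,0]]}}

```text
time: 22.92
position: [594.0, 199.8, 40.1]
tool_rot: [-0.0, 0.802, 0.598, -0.0]
contact_force: [0.1, 0.2, -0.9]
gripper_width: 47.0
grasp_force: 31.1
```

Free on the post. Now slowly down to contact.

{"op": "servo_tool", "data": {"deltas": [[-1,0,0,0.01,0],[-1,0,0,0.02,0],[-1,0,0,0.03,0],[-1,0,0,0.03,0],[-1,0,0,0.03,0]]}}

```text
time: 23.33
position: [594.3, 199.9, 37.4]
tool_rot: [-0.0, 0.802, 0.598, 0.0]
contact_force: [-7.7, -1.0, 25.2]
gripper_width: 46.5
grasp_force: 33.6
```

{"op": "servo_tool", "data": {"deltas": [[-1,0,0,0.007,0],[-1,0,0,0.013,0],[-1,0,0,0.013,0]]}}

```text
time: 23.58
position: [594.5, 200.3, 36.1]
tool_rot: [-0.0, 0.802, 0.598, 0.001]
contact_force: [-10.4, -0.6, 36.4]
gripper_width: 46.9
grasp_force: 37.0
```

{"op": "servo_tool", "data": {"deltas": [[-1,0,0,-0.015,0],[-1,0,0,-0.02,0],[0.5,0,0,-0.02,0],[0.7,0,0,-0.02,0],[0.7,0,0,-0.02,0],[0.7,0,0,-0.02,0]]}}

```text
time: 24.08
position: [594.0, 199.7, 36.7]
tool_rot: [0.0, 0.802, 0.598, -0.0]
contact_force: [0.1, -0.3, -0.2]
gripper_width: 72.8
grasp_force: 0.0
```

{"op": "servo_tool", "data": {"deltas": [[0.7,0,0,-0.1,0],[0.7,0,0,-0.3,0],[0.7,0,0,-0.6,0],[0.7,0,0,-0.9,0],[0.7,0,0,-1,0],[0.7,0,0,-1,0],[0.7,0,0,-1,0]]}}

```text
time: 24.67
position: [594.3, 199.9, 187.8]
tool_rot: [0.0, 0.802, 0.598, 0.001]
contact_force: [-0.5, -0.7, -1.1]
gripper_width: 72.7
grasp_force: 0.0
```

{"op": "servo_tool", "data": {"deltas": [[0.7,-0.5,0.3,0,0],[0.7,-1,0.5,0,0],[0.7,-1,0.5,0,0],[0.7,-1,0.5,0,0],[0.7,-1,0.5,0,0],[0.7,-1,0.5,0,0],[0.7,-1,0.5,0,0]]}}

```text
time: 25.25
position: [622.7, 35.0, 185.8]
tool_rot: [-0.001, 0.802, 0.598, -0.001]
contact_force: [0.1, -0.0, -0.8]
gripper_width: 72.6
grasp_force: 0.0
```

```bash
python3 - <<'E'
from h import *
o=r.observe();print(o["position"],o["contact_force"],o["time"])
t=r.grab_frame("top");s=r.grab_frame("scene")
im=np.zeros((600,800,3),np.uint8)
im[:600,:500]=cv2.resize(s[90:240,320:445],(500,600),interpolation=2)
im[:225,500:800]=cv2.resize(t,(300,225)); im[230:455,500:]=cv2.resize(s,(300,225))
cv2.imwrite("pics/c8.png",im)
E
```

```text
[622.72945541  35.03953003 185.81009457] [ 0.0690293  -0.02885889 -0.79671818] 25.25
```

View pics/c8.png

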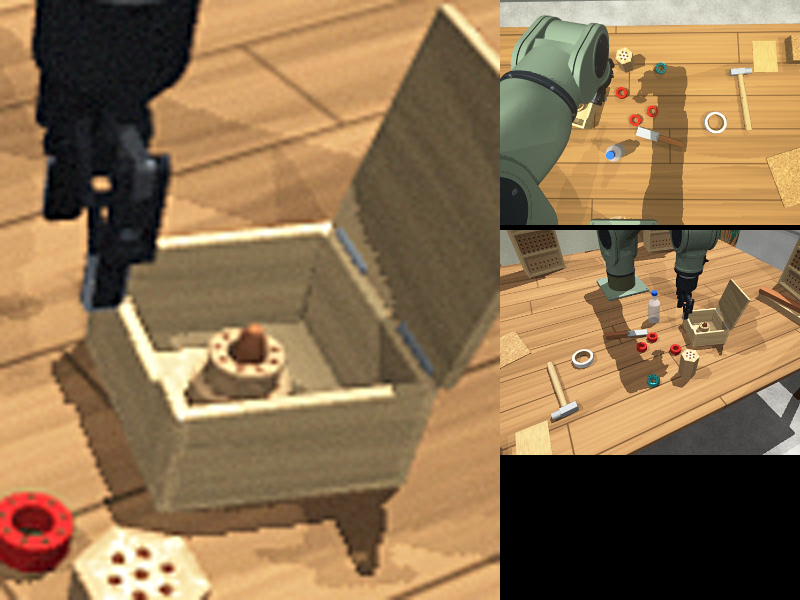

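The picture shows the narrow disc flat on the wide one with the post tip through it at (255,340). The lid is open, the scraper lies flat on the bench, the bystanders look where they were, and the gripper is clear. Handing in.

```bash
python3 -c "
from workcell import r
print(r.sign_off())"
```

```text
the job is handed in; nothing more can be done
None
```

I handed in the job at about 25 s of robot time: in the last pictures the lid is past upright, the scraper lies on the bench, both discs sit home on the post and the bottle, block, tape roll and hammer look unmoved; the hand-in returned no verdict.

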